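# Take the hot lid off the block heater with the lid lifter

### The arm

A 7-joint arm with a two-finger parallel gripper is mounted at the origin on a cart in front of the work surface, level with it; the furniture and walls round the work are solid. World frame = base frame: x ahead of the robot, y to its left, z up, the work surface at z = 0. Lengths are in m, angles in rad, forces in N, time in s.
With the tool pointing down it reaches from about 0.4 to 0.875 m from the base axis. Payload 6.5 kg.
Tool frame: the origin (TCP) lies midway between the tips of the shut fingers; the grasp point (between the pads) lies tcp_to_grasp behind it (tcp_to_grasp is the distance from the TCP to the grasp point, in m); z points along the fingers, y is the line along which they close (so a half turn about z gives the same grasp; the last joint's range is limited). The gripper opens to 88 mm and grips with 3 to 60 N. Pads are 18 mm wide; open, the fingers measure 123 mm over their backs; the gripper's body (75 mm by 187 mm) begins 45 mm behind the grasp point.
Start: joints at [-1.194, 0.536, -0.004, 1.538, 0.003, 1.067, -0.071], TCP at [0.279, 0.587, 0.239] pointing down, gripper open.
Joint ranges: [-2.7, 2.7], [-0.37, 2.16], [-1.27, 1.26], [0.24, 2.4], [-1.31, 4.45], [0.19, 1.91], [-2.76, 2.76]. Speed limits (rad/s): [2.39, 2.39, 3.14, 3.14, 3.14, 3.14, 3.14].

### API

Orientations are given as a rotation vector (axis times angle).
In Python, from workcell import * gives the robot as it stands.
- The arm moves only by the shell command python3 -m inch 'ROWS'. ROWS is JSON, a list of rows, each a list of 7 numbers: the opening, from -1 (shut) to 1 (fully open), so that 0 is half open, then the shift along the tool's x, y, z as a fraction of full scale, then the turn, a rotation vector about the tool's x, y, z as a fraction of full scale. In form: [[fingers, x, y, z, wx, wy, wz], ...]. A call has 1 to 8 rows; each row is the pose to reach, as a shift and turn from the pose commanded when the call began, along the tool's axes at that moment, turning the shorter way round; what a row does not reach only later rows make up. Full scale, the value 1, is 1000 mm for a shift and pi rad for a turn. A row lasts 1/10 s, in which the tool goes at most 50 mm and 8.59 degrees, less where a joint would pass 70% of its speed; a pose out of reach is approached as far as the arm can. A call with a number of a shift or a turn outside -1 to 1 is refused whole. A call with a gripper value outside its range is refused whole. The fingers move at their own pace and stop on an object; the grip force is fixed at half the most. Time passes only in rows, so rows that repeat a pose let the fingers close. It gives the time, the measured TCP pose, the force, the opening and the grip force at its end, in the units of the state.
- sense(): the state, without advancing time (a new reading comes with each control period).
- read_camera(name): name is "scene" or "top"; returns the picture (400x640x3 uint8, red, green, blue); there is no depth.
- get_calibration(name): a dict with "mtx" (3x3 intrinsics, pixels), "k1" (the pictures are not rectified: a ray, as slopes to the right and down, at radius r is drawn at 1 + k1 r^2 times it, then the intrinsics apply), "camera_from_world" (4x4, takes a point from world to camera coordinates). Camera axes: x right, y down, z forward; pixel columns grow to the right and rows downward; lengths in m; the calibration is good to about 2 mm. A picture is of the moment at which its call begins. get_calibration takes no time and is no camera call.
- job_done(): hands the job in; it is judged then, once.
The state is a dict: "time": time; "joint_pos": joint angles; "dq": joint speeds; "tau": joint torques, N m; "tcp_pos": TCP position; "tcp_rot": TCP orientation; "ft_force": force on the tool from outside, world axes, zero at the start; "wrist_torque": the same for the moment, N m; "width": opening from 0.0 (shut) to 1.0 (fully open); "grasp_force": force on a finger pad.
Only numpy, scipy, OpenCV 4.12 (cv2) and the standard library are available. Lean on these libraries where they do the work, as an engineer would, in place of code of your own. Each camera call takes 0.05 s, during which the arm holds its last target. There are 200 camera calls.

### The job

The aluminium lid on the white block heater is too hot to touch. Take the lid lifter with the red grip from its hanging fork, hook the lid's loop with it and lift the lid off level and balanced; set it down gently, seated squarely in the blue cup of the cooling stand, unhook, and hang the lifter back on its fork. Never let the hand touch the lid, press hard on it or tip it, and leave the beaker, dish and objective where they stand.

Things in the scene. Friction and masses are not known exactly. Their poses are not given: they have to be found in the camera images.
- lid: Hot aluminium lid, 0.25 to 0.4 kg, loose, resting on the heater's rim at the start. Origin: centre of its underside, z up. Spigot 56 mm across from z = 0 to 8 mm (drops into the well or cup), plate 74 mm across from z = 8 to 14 mm, dark steel loop handle on top, standing in the plane x = 0.
- loop_bar (a point): Middle of the lid loop's straight top bar, on its axis, 46 mm above the lid's origin, same axes. Round bar 8 mm thick along y, straight for 40 mm, its underside 28 mm above the plate; two legs at y = -26 and +26 mm, 44 mm clear between them. The loop is open along x, alike from both sides.
- lifter: Lid lifter: steel hook, red grip, 0.15 kg, upright, z up. Origin: the hook's V, straight below the grip. Flange 28 mm across at z = 85 to 90 mm; under it a 9 mm neck down to z = 62, then the shank bends to x = -32 mm and runs down to z = 1 mm. Two 7 mm prongs, 25 mm wide over both, lead from there to +x: down to the V (underside z = -8), then steeply up to tips ending at x = 15, top z = 13.5 mm.
- hook_v (a point): The hook's V (the lifter's origin and axes). A bar carried in it has its axis about 3 mm above this point and hangs straight under the grip. The hook goes under a bar moving toward its own +x, comes out toward -x. To pass the bar it must be 15 to 20 mm lower than when it carries the lid: higher, the tips catch the bar; lower, the prongs press on the lid.
- grip_mid (a point): Middle of the lifter's red grip, 120 mm above its origin, same axes: block 34 (x) by 20 (y) by 58 mm high, to be pinched across y from above.
- hang_fork: Fixed grey stand for the lifter, foot 90 x 50 mm, z up; origin on its underside below fork_seat. Post at x = 42 to 56 mm, 171 mm high, with two level arms toward -x, ending at x = -28 mm; arm tops z = 170 mm, raised ends z = 174 mm, 14 mm clear between them. The lifter's neck goes in between from the -x side, heading as the fork, flange above the arms, then down to rest on them.
- fork_seat (a point): Where the lifter's origin is when it hangs at the middle of the fork: 85 mm above the origin of hang_fork, same axes. The lifter starts here. The low black instrument between fork, heater and robot stands up to 175 mm high: carry the lifter over it. The tall microscope stands to the left, between the arm's start and the work: swing round in front of it.
- heater: White block heater, fixed, 104 x 104 mm, with a raised round aluminium rim 84 mm across whose top is 50 mm above the bench; well 60 mm across. Origin: centre of its underside.
- cool_stand: Fixed cooling stand: dark foot 92 mm across, blue cup above it, centred (84 mm outside, 60 mm inside, 14 mm deep). Origin: centre of the foot's underside. The cup's height is NOT measured: its rim was clamped anywhere from 50 to 80 mm above the bench, so feel for touchdown (the lid's weight leaves the lifter). Seated, the lid's plate lies on the rim, its underside 8 mm lower.
- beaker: Glass beaker, 45 mm across, 58 mm high, bystander; origin at the centre of its underside.
- dish: Petri dish, 55 mm across, 14 mm high, bystander; origin at the centre of its underside.
- objective: White microscope objective with a blue ring, standing, 26 mm across, 48 mm high, bystander; origin at the centre of its underside.

How it is judged:
On the way, in this order (a step that is already met when the one before it is completed fails the run):
1. the lid hangs level from the lifter, clear of the heater (12 mm or more above where it lay) (z of lid in the frame of heater above 0.054 m and contact force between lifter and lid above 1 N and angle between lid's own z axis and vertical below 0.17 rad), for 0.2 s.
2. the lid sits centred and level in the cup of the cooling stand and the lifter no longer touches it (horizontal distance between lid and cool_stand below 0.005 m and angle between lid's own z axis and vertical below 0.05 rad and contact force between lid and cool_stand above 1.5 N and contact force between lifter and lid below 0.1 N), for 0.2 s.
At the end, for the whole second after the job is handed in: The lid rests level (within 0.05 rad) in the cup of the cooling stand, centred within 5 mm; the lifter hangs upright (within 0.12 rad) by its flange on the fork, its origin within 20 mm of the fork's seat; both at rest (horizontal distance between lid and cool_stand below 0.005 m and angle between lid's own z axis and vertical below 0.05 rad and contact force between lid and cool_stand above 1.5 N and linear speed of lid below 0.02 m/s and distance between lifter and fork_seat below 0.02 m and angle between lifter's own z axis and vertical below 0.12 rad and contact force between lifter and hang_fork above 0.7 N and linear speed of lifter below 0.03 m/s); the robot touches nothing.
It fails at once if the robot touches the hot lid with more than 0.5 N (contact force between any of the arm, the fingers and lid above 0.5 N).
It fails at once if the lid tips more than 0.3 rad (angle between lid's own z axis and vertical above 0.3 rad).
It fails at once if the lifter pulls or presses on the lid with more than 10 N (contact force between lifter and lid above 10 N).
It fails at once if the lid is dropped or pressed on the cooling stand with more than 10 N (contact force between lid and cool_stand above 10 N).
It fails at once if the beaker, dish or objective is moved by more than 15 mm (distance of any of beaker, dish, objective from where it was at the start of the episode above 0.015 m).
It also fails if it takes over 72 s, if anything falls off the work surface, if the arm or the gripper's body presses on something with over 40 N, if the wrist force passes 120 N, or if a joint passes its speed limit or range.

## Working session

There is one attempt and no reset: what is moved stays moved. The work goes in short steps, Python scripts to look and compute and a shell command to move; the robot and the scene stay as the last step left them, time stands still between calls to the robot, and variables do not carry over. Pictures are saved under pics/ and viewed, at most 10 in all, crops included, and the job is handed in when it is done.

```bash
ls; mkdir -p pics; cat > h.py <<'E'
from workcell import *
import numpy as np, cv2
def grab(n,f):
    im=read_camera(n); cv2.imwrite('pics/'+f,im[:,:,::-1]); return im
def K(n):
    c=get_calibration(n); return np.array(c["mtx"]),float(c["k1"]),np.array(c["camera_from_world"])
def ray(n,u,v):
    m,k,T=K(n); d=np.linalg.inv(m)@[u,v,1]; p=d[:2].copy(); q=p.copy()
    for _ in range(20): q=p/(1+k*(q@q))
    R=T[:3,:3]; return -R.T@T[:3,3], R.T@np.array([q[0],q[1],1])
def onz(n,u,v,z):
    o,d=ray(n,u,v); return o+d*(z-o[2])/d[2]
def proj(n,P):
    m,k,T=K(n); c=T[:3,:3]@np.array(P)+T[:3,3]; q=c[:2]/c[2]; q=q*(1+k*(q@q)); return (m@[q[0],q[1],1])[:2]
def tri(n1,p1,n2,p2):
    o1,d1=ray(n1,*p1);o2,d2=ray(n2,*p2)
    s=np.linalg.lstsq(np.c_[d1,-d2],o2-o1,rcond=None)[0]
    a,b=o1+s[0]*d1,o2+s[1]*d2; return (a+b)/2,np.linalg.norm(a-b)
E
python3 - <<'E'
from h import *
grab('scene','s0.png');grab('top','t0.png')
for n in('scene','top'):
    m,k,T=K(n);print(n,m.round(1).tolist(),k,(-T[:3,:3].T@T[:3,3]).round(3),T[:3,:3].round(2).tolist())
s=sense();print({a:np.round(b,3).tolist() for a,b in s.items()}); print(globals().get('tcp_to_grasp'))
E
```

```text
pics
scene [[430.4, 0.0, 311.6], [0.0, 430.4, 198.6], [0.0, 0.0, 1.0]] -0.0003958083583639682 [-0.095 -0.568  0.683] [[0.61, -0.79, 0.01], [-0.43, -0.33, -0.84], [0.67, 0.51, -0.54]]
top [[387.0, 0.0, 317.0], [0.0, 387.0, 205.2], [0.0, 0.0, 1.0]] -0.08736469299711211 [ 0.393 -0.071  1.126] [[0.01, -1.0, 0.04], [-0.99, -0.01, -0.15], [0.15, -0.04, -0.99]]
{'time': 0.1, 'joint_pos': [-1.194, 0.537, -0.004, 1.539, 0.003, 1.067, -0.071], 'dq': [0.001, -0.001, 0.001, -0.003, -0.0, -0.0, 0.001], 'tau': [0.001, -57.208, 0.993, -25.223, -0.056, 0.014, 0.0], 'tcp_pos': [0.278, 0.587, 0.238], 'tcp_rot': [-0.69, -3.065, 0.002], 'ft_force': [0.248, 0.109, -0.478], 'wrist_torque': [0.002, 0.012, -0.038], 'grasp_force': 0.0, 'width': 1.002}
0.0187
```

View pics/s0.png

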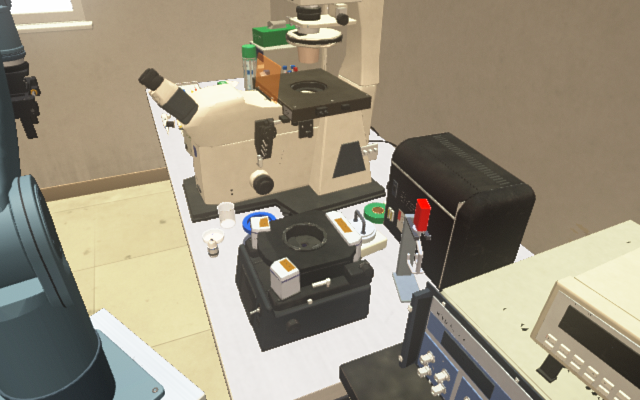

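View pics/t0.png

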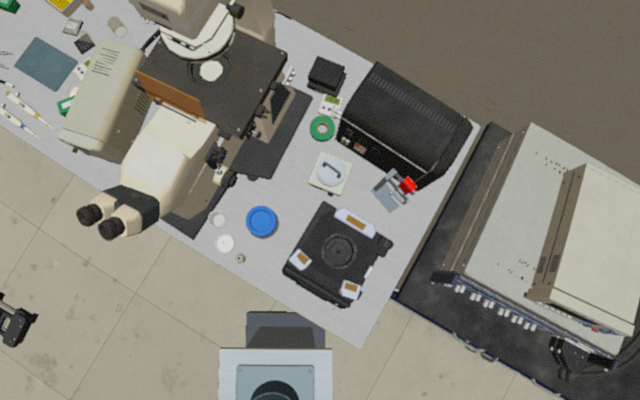

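The scene picture shows the heater and lid at about (365,235), the red grip at (422,214) and the blue cup at (258,222). In the top picture the lid is at (330,173), the red grip at (408,185), the fork foot at (392,190) and the cup at (262,222). I'll zoom in next.

```bash
python3 - <<'E'
import cv2,numpy as np
t=cv2.imread('pics/t0.png');s=cv2.imread('pics/s0.png')
a=cv2.resize(t[145:220,300:425],None,fx=6,fy=6,interpolation=cv2.INTER_CUBIC);cv2.imwrite('pics/t0c.png',a)
b=cv2.resize(s[190:310,330:440],None,fx=5,fy=5,interpolation=cv2.INTER_CUBIC);cv2.imwrite('pics/s0c.png',b)
from h import *
for n,im in(('top',t),('scene',s)):
    h=cv2.cvtColor(im,cv2.COLOR_BGR2HSV)
    for nm,lo,hi in(('blue',(100,150,60),(125,255,255)),('red',(0,180,90),(6,255,255))):
        m=cv2.inRange(h,lo,hi)
        if n=='top':m[:,500:]=0
        N,_,st,c=cv2.connectedComponentsWithStats(m)
        for i in range(1,N):
            if st[i,4]>40: print(n,nm,st[i],c[i].round(1))
E
```

```text
top blue [246 207  30  29 678] [260.8 220.8]
top red [400 177  17  16 157] [407.7 184.8]
scene blue [243 212  33  19 160] [254.9 219.1]
scene red [414 198  17  33 409] [421.7 213.8]
```

View pics/t0c.png

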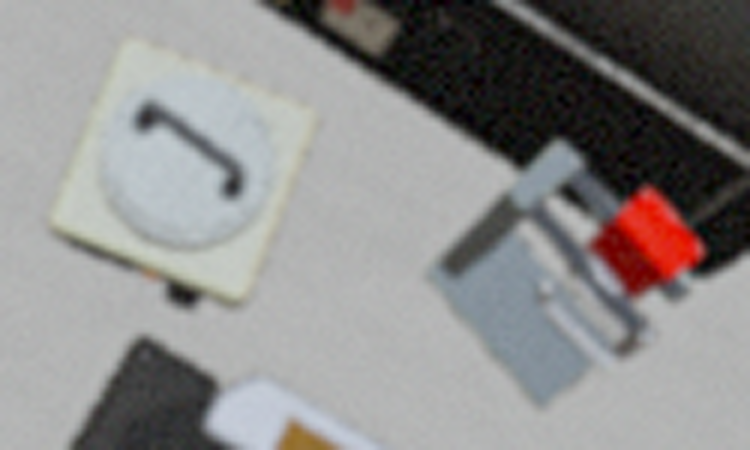

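View pics/s0c.png

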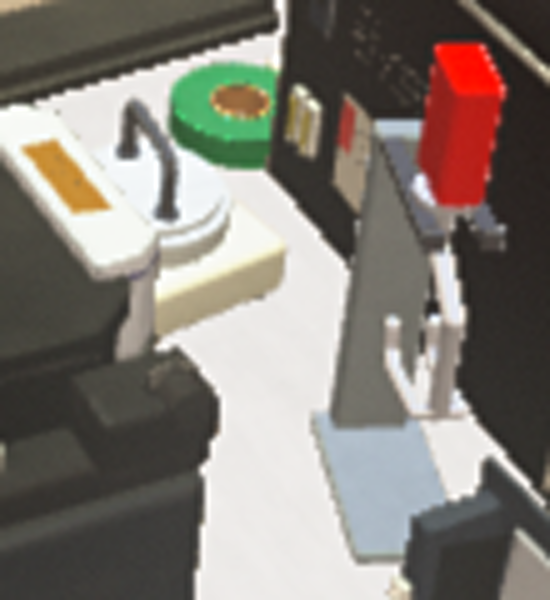

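```bash
cat > m.py <<'E'
from h import *
t=cv2.imread('pics/t0.png');s=cv2.imread('pics/s0.png')
def plane(n,m,z):
    return np.array([onz(n,u,v,z)[:2] for v,u in np.argwhere(m>0)],np.float32)
up=6
def mask(im,lo,hi,x0,x1,y0,y1):
    a=cv2.resize(im[y0:y1,x0:x1],None,fx=up,fy=up,interpolation=cv2.INTER_CUBIC)
    return a,cv2.inRange(cv2.cvtColor(a,cv2.COLOR_BGR2HSV),lo,hi)
def pts(m,x0,y0): # contour pts to full px
    c=max(cv2.findContours(m,0,1)[0],key=cv2.contourArea)[:,0].astype(float)
    return (c+.5)/up-.5+[x0,y0]
def show(nm,P):
    r=cv2.minAreaRect(P.astype(np.float32)*1000);print(nm,'c',np.round(r[0],1),'size',np.round(r[1],1),'ang',round(r[2],1))
# grip top
_,m=mask(t,(0,170,200),(6,255,255),395,425,170,200)
show('grip top',np.array([onz('top',*p,.234)[:2] for p in pts(m,395,170)]))
# fork foot long edge & arm
for a,b,z in(((430,270),(545,405),.006),((545,180),(690,290),.17)):
    q=[onz('top',300+(p[0]+.5)/6-.5,145+(p[1]+.5)/6-.5,z) for p in(a,b)];d=q[1]-q[0];print('edge',q[0].round(4),q[1].round(4),np.degrees(np.arctan2(d[1],d[0])))
# loop bar in top : dark pixels inside lid
a,m=mask(t,(0,0,0),(180,255,125),318,344,158,180)
N,l,st,c=cv2.connectedComponentsWithStats(m)
i=max((i for i in range(1,N) if st[i,0]>5 and st[i,1]>5 and st[i,0]+st[i,2]<26*up-5),key=lambda i:st[i,4]);print(st[i])
show('loop',np.array([onz('top',*p,.088)[:2] for p in pts((l==i).astype(np.uint8)*255,318,158)]))
# cup
_,m=mask(t,(100,130,60),(125,255,255),240,285,200,245)
P=pts(m,240,200)
for z in(.05,.065,.08):
    Q=np.array([onz('top',*p,z)[:2] for p in P]).astype(np.float32)*1000
    e=cv2.minEnclosingCircle(Q); f=cv2.fitEllipse(Q)
    cc=np.array([*f[0],z*1000])/1000
    R=np.array([proj('scene',cc+.042*np.array([np.cos(k),np.sin(k),0])) for k in np.linspace(0,6.28,200)])
    print('cup',z,np.round(e[0],1),round(e[1],1),np.round(f[0],1),np.round(f[1],1),'scene ext',R.min(0).round(1),R.max(0).round(1))
_,m=mask(s,(100,130,40),(125,255,255),235,285,200,245)
cv2.imwrite('pics/cup.png',cv2.resize(s[200:245,230:285],None,fx=8,fy=8,interpolation=cv2.INTER_CUBIC))
p=pts(m,235,200);print('scene blue ext',p.min(0),p.max(0))
E
python3 m.py
```

```text
grip top c [ 580.1 -324.5] size [31.9 18.2] ang 40.3
edge [ 0.6075 -0.2733  0.006 ] [ 0.541  -0.3296  0.006 ] -139.72697815491006
edge [ 0.616  -0.2937  0.17  ] [ 0.5695 -0.3553  0.17  ] -127.06404414408742
[  28   26  107   93 1790]
loop c [ 646.6 -148.7] size [59.1 14.7] ang 52.5
cup 0.05 [505.8  45.2] 42.5 [505.6  45.2] [82.5 83.8] scene ext [242.6 217.8] [277.  238.3]
cup 0.065 [504.2  43.6] 41.9 [504.1  43.6] [81.3 82.7] scene ext [242.1 213.4] [276.9 233.8]
cup 0.08 [502.6  42. ] 41.3 [502.5  41.9] [80.2 81.5] scene ext [241.6 209. ] [276.7 229.2]
scene blue ext [242.25 211.75] [275.25       233.41666667]
```

View pics/cup.png

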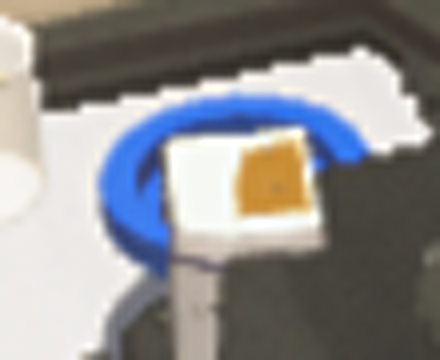

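The scene view gives a blue rim top at row 212, so the rim is at z≈0.070 and the cup centre is near (0.5036,0.043). I'll zoom in on the loop.

```bash
python3 - <<'E'
from h import *
t=cv2.imread('pics/t0.png');s=cv2.imread('pics/s0.png')
a=cv2.resize(t[156:182,316:346],None,fx=13,fy=13,interpolation=cv2.INTER_CUBIC)
b=cv2.resize(s[206:238,346:376],None,fx=13,fy=13,interpolation=cv2.INTER_CUBIC)
c=np.zeros((416,790,3),np.uint8);c[:338,:390]=a;c[:,400:]=b
cv2.imwrite('pics/loop.png',c)
E
```

```text
(no output)
```

View pics/loop.png

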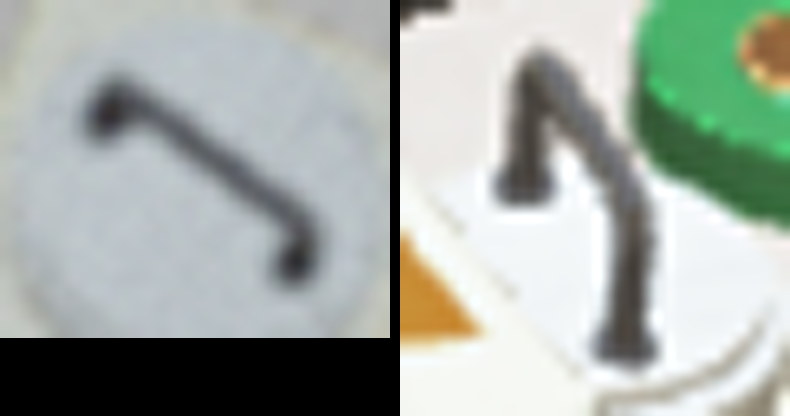

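The bar runs from (118,86) to (305,215) in the top crop, with leg bases at (104,120) and (292,268). In the scene crop its corners are at (540,66) and (632,200).

```bash
python3 - <<'E'
from h import *
f=lambda p,x,y:((p[0]+.5)/13-.5+x,(p[1]+.5)/13-.5+y)
def rep(n,a,b): d=a-b;print(n,a.round(4),b.round(4),'mid',((a+b)/2).round(4),'len',np.linalg.norm(d[:2]).round(4),'yaw',np.degrees(np.arctan2(d[1],d[0])).round(1))
T=lambda p:f(p,316,156); S=lambda p:f((p[0]-400,p[1]),346,206)
rep('bar top z.088',onz('top',*T((118,86)),.088),onz('top',*T((305,215)),.088))
rep('base top z.058',onz('top',*T((104,120)),.058),onz('top',*T((292,268)),.058))
rep('bar scene',onz('scene',*S((538,66)),.088),onz('scene',*S((632,200)),.088))
rep('base scene',onz('scene',*S((522,190)),.058),onz('scene',*S((625,350)),.058))
t=cv2.imread('pics/t0.png')
# grip from scene: project corners for check
yaw=np.radians(40.3);R=np.array([[np.cos(yaw),-np.sin(yaw)],[np.sin(yaw),np.cos(yaw)]])
P=[proj('scene',[*(np.array([.5801,-.3245])+R@[sx*.017,sy*.010]),z]) for sx in(-1,1) for sy in(-1,1) for z in(.176,.234)]
print(np.min(P,0),np.max(P,0),'seen 414..430.5,198..230.5')
# microscopes etc; tool frame
from scipy.spatial.transform import Rotation as Ro
s=sense();print(Ro.from_rotvec(s['tcp_rot']).as_matrix().round(3),s['tcp_pos'])
E
```

```text
bar top z.088 [ 0.6667 -0.1296  0.088 ] [ 0.6393 -0.1695  0.088 ] mid [ 0.653  -0.1495  0.088 ] len 0.0484 yaw 55.5
base top z.058 [ 0.6669 -0.1283  0.058 ] [ 0.6346 -0.1695  0.058 ] mid [ 0.6508 -0.1489  0.058 ] len 0.0524 yaw 51.9
bar scene [ 0.6661 -0.1291  0.088 ] [ 0.64   -0.1659  0.088 ] mid [ 0.653  -0.1475  0.088 ] len 0.0451 yaw 54.7
base scene [ 0.6669 -0.1272  0.058 ] [ 0.6358 -0.1695  0.058 ] mid [ 0.6513 -0.1484  0.058 ] len 0.0525 yaw 53.7
[412.15641068 198.1763622 ] [431.35177994 232.96509385] seen 414..430.5,198..230.5
[[-0.904  0.428 -0.001]
 [ 0.428  0.904 -0.001]
 [-0.    -0.002 -1.   ]] [0.27827759 0.58681348 0.23794239]
```

```bash
python3 - <<'E'
from h import *
# plane through top-view white line; intersect scene rays
o,d1=ray('top',381.7,145);_,d2=ray('top',425,171);n=np.cross(d1,d2)
for p in((392,166),(425,186),(455,203)):
    q,e=ray('scene',*p);t=n@(o-q)/(n@e);print('box edge',(q+t*e).round(3))
print('eyepieces',tri('top',(90,215),'scene',(148,77)))
for z in(.3,.4,.5):print(onz('top',88,215,z).round(3),onz('top',113,232,z).round(3),onz('top',160,235,z).round(3))
for u,v in((325,205),(288,268),(390,240)):print('instr',onz('top',u,v,.15).round(3))
for nm,u,v,z in(('beaker',218,220,.05),('dish',225,243,.014),('obj',240,258,.045)):print(nm,onz('top',u,v,z).round(3))
E
```

```text
box edge [ 0.742 -0.174  0.195]
box edge [ 0.659 -0.292  0.223]
box edge [ 0.599 -0.377  0.246]
eyepieces (array([0.47689288, 0.35308948, 0.36970143]), np.float64(0.0032287363178695977))
[0.486 0.396 0.3  ] [0.45  0.336 0.3  ] [0.446 0.233 0.3  ]
[0.475 0.339 0.4  ] [0.443 0.287 0.4  ] [0.439 0.196 0.4  ]
[0.463 0.283 0.5  ] [0.436 0.238 0.5  ] [0.433 0.159 0.5  ]
instr [ 0.538 -0.128  0.15 ]
instr [ 0.378 -0.037  0.15 ]
instr [ 0.45  -0.294  0.15 ]
beaker [0.506 0.164 0.05 ]
dish [0.444 0.149 0.014]
obj [0.402 0.1   0.045]
```

```bash
cat >> h.py <<'E'
from scipy.spatial.transform import Rotation as Ro
def plan(*T):
    """targets (x,y,z TCP, yaw of tool y in deg) -> row numbers"""
    s=sense();R=Ro.from_rotvec(s['tcp_rot']);p=np.array(s['tcp_pos'])
    print('at',p.round(4),'yaw',np.degrees(np.arctan2(*R.as_matrix()[1::-1,1])).round(1),'F',np.round(s['ft_force'],2),'t',round(s['time'],1),'w',round(s['width'],3))
    for x,y,z,a in T:
        a=np.radians(a);yy=np.array([np.cos(a),np.sin(a),0]);zz=np.array([0,0,-1.]);G=Ro.from_matrix(np.c_[np.cross(yy,zz),yy,zz])
        print((R.inv().apply(np.array([x,y,z])-p)).round(4).tolist(),((R.inv()*G).as_rotvec()/np.pi).round(4).tolist())
def pol(r,deg,z,rel): a=np.radians(deg);return(r*np.cos(a),r*np.sin(a),z,deg+rel)
E
python3 -m inch '[[0,0,-0.05,-0.01,0,0,0],[0,0,-0.1,-0.02,0,0,0],[0,0,-0.15,-0.03,0,0,0.1],[0,0,-0.2,-0.042,0,0,0.2],[0,0,-0.229,-0.042,0,0,0.3],[0,0,-0.229,-0.042,0,0,0.3],[0,0,-0.229,-0.042,0,0,0.3],[0,0,-0.229,-0.042,0,0,0.3]]'
python3 - <<'E'
from h import *
plan(*[pol(.42,64-k*8,.28,-60-5*k) for k in range(1,7)])
E
```

```text
time: 0.9
tcp_pos: [0.1802, 0.38, 0.2807]
tcp_rot: [-1.962, -2.454, 0.0]
ft_force: [-0.1, -0.2, 0.6]
width: 0.5
grasp_force: 0.0
at [0.1802 0.38   0.2807] yaw 12.7 F [-0.06 -0.17  0.56] t 0.9 w 0.5
[-0.043, 0.0463, 0.0007] [-0.0, -0.0, 0.1206]
[-0.0884, 0.0834, 0.0007] [-0.0, -0.0, 0.1929]
[-0.1385, 0.1139, 0.0007] [-0.0, -0.0, 0.2651]
[-0.1923, 0.137, 0.0007] [-0.0, -0.0, 0.3373]
[-0.2488, 0.1525, 0.0007] [-0.0, 0.0, 0.4095]
[-0.3069, 0.1599, 0.0007] [-0.0, 0.0, 0.4818]
```

```bash
python3 -m inch '[[0,-0.022,0.025,0,0,0,0.047],[0,-0.043,0.046,0,0,0,0.094],[0,-0.066,0.066,0,0,0,0.14],[0,-0.088,0.083,0,0,0,0.19],[0,-0.114,0.1,0,0,0,0.235],[0,-0.1385,0.114,0,0,0,0.28],[0,-0.165,0.126,0,0,0,0.33],[0,-0.192,0.137,0,0,0,0.375]]'
python3 - <<'E'
from h import *
plan(*[pol(.42,a,.28,r) for a,r in((26,-87),(18,-82),(10,-76),(2,-70),(-6,-62),(-14,-54),(-22,-46),(-29,-35))])
E
```

```text
time: 1.7
tcp_pos: [0.3578, 0.2232, 0.2806]
tcp_rot: [2.994, 0.95, -0.0]
ft_force: [0.5, -0.1, 0.8]
width: 0.502
grasp_force: 0.0
at [0.3578 0.2232 0.2806] yaw -54.8 F [ 0.55 -0.14  0.8 ] t 1.7 w 0.502
[-0.0064, 0.0433, 0.0006] [0.0, 0.0001, 0.0345]
[-0.0198, 0.1004, 0.0006] [0.0, 0.0001, 0.0512]
[-0.041, 0.155, 0.0006] [0.0, 0.0001, 0.0623]
[-0.0696, 0.2062, 0.0006] [0.0, 0.0001, 0.0734]
[-0.1051, 0.2528, 0.0006] [0.0, 0.0001, 0.0734]
[-0.1467, 0.2941, 0.0006] [0.0, 0.0001, 0.0734]
[-0.1936, 0.3292, 0.0007] [0.0, 0.0001, 0.0734]
[-0.2383, 0.3543, 0.0007] [0.0, 0.0001, 0.0512]
```

```bash
python3 -m inch '[[0,-0.006,0.043,0,0,0,0.0345],[0,-0.018,0.09,0,0,0,0.05],[0,-0.032,0.135,0,0,0,0.06],[0,-0.053,0.178,0,0,0,0.07],[0,-0.083,0.225,0,0,0,0.07],[0,-0.12,0.268,0,0,0,0.07],[0,-0.157,0.302,0,0,0,0.07],[0,-0.194,0.329,0,0,0,0.05]]'
python3 - <<'E'
from h import *
plan((.47,-.23,.28,-49.7),(.58,-.3245,.28,-49.7))
E
```

```text
time: 2.5
tcp_pos: [0.3927, -0.1501, 0.2808]
tcp_rot: [3.057, 0.723, 0.001]
ft_force: [0.7, -0.4, -0.1]
width: 0.502
grasp_force: 0.0
at [ 0.3927 -0.1501  0.2808] yaw -63.4 F [ 0.71 -0.44 -0.13] t 2.5 w 0.502
[0.0333, 0.106, 0.0009] [0.0002, -0.0001, -0.076]
[0.0893, 0.2398, 0.001] [0.0002, -0.0001, -0.076]
```

```bash
python3 -m inch '[[0,0.016,0.045,0,0,0,-0.03],[0,0.033,0.09,0,0,0,-0.07],[0,0.052,0.135,0,0,0,-0.076],[0,0.07,0.18,0,0,0,-0.076],[0,0.085,0.22,0,0,0,-0.076],[0,0.0893,0.24,0,0,0,-0.076],[0,0.0893,0.24,0,0,0,-0.076],[0,0.0893,0.24,0,0,0,-0.076]]'
python3 - <<'E'
from h import *
plan((.58,-.3245,.194,-49.7))
a=grab('scene','s1.png');b=grab('top','t1.png')
f=lambda im,x,y,w,h:cv2.resize(im[y:y+h,x:x+w,::-1],(395,395),interpolation=cv2.INTER_CUBIC)
cv2.imwrite('pics/c1.png',np.hstack([f(a,370,140,100,100),f(b,360,140,100,100)]))
E
```

```text
time: 3.3
tcp_pos: [0.5796, -0.3227, 0.28]
tcp_rot: [-2.949, -1.08, 0.002]
ft_force: [-1.0, 0.2, -0.4]
width: 0.499
grasp_force: 0.0
at [ 0.5796 -0.3227  0.28  ] yaw -49.8 F [-1.02  0.2  -0.4 ] t 3.3 w 0.499
[-0.0008, 0.0018, 0.086] [-0.0005, 0.0002, -0.0005]
```

View pics/c1.png

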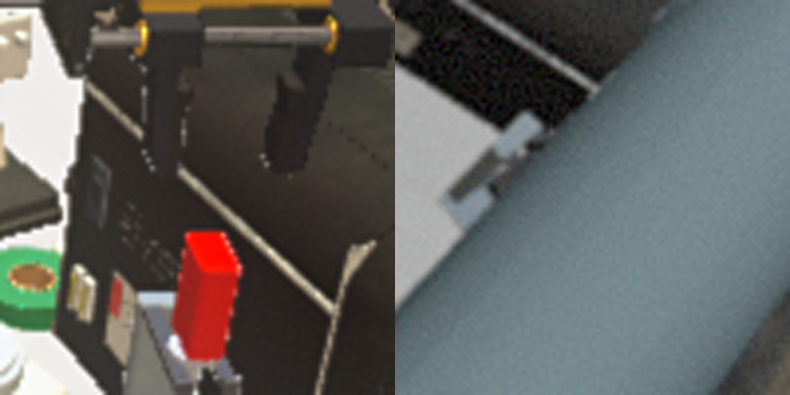

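The fingers straddle the red grip, with tips at about (165,165) and (285,165) in the crop and the grip top at (212,250). The box face is close, so I'll narrow the opening and descend in steps.

```bash
python3 -m inch '[[-0.3,0,0.001,0.01,0,0,0],[-0.3,0,0.001,0.02,0,0,0],[-0.3,0,0.001,0.03,0,0,0],[-0.3,0,0.001,0.04,0,0,0],[-0.3,0,0.001,0.05,0,0,0],[-0.3,0,0.001,0.06,0,0,0],[-0.3,0,0.001,0.07,0,0,0],[-0.3,0,0.001,0.07,0,0,0]]'
python3 - <<'E'
from h import *
plan((.58,-.3245,.194,-49.7))
E
```

```text
time: 4.2
tcp_pos: [0.5803, -0.3231, 0.2089]
tcp_rot: [-2.948, -1.08, 0.003]
ft_force: [-0.6, 0.4, -0.3]
width: 0.35
grasp_force: 0.0
at [ 0.5803 -0.3231  0.2089] yaw -49.8 F [-0.58  0.36 -0.33] t 4.2 w 0.35
[-0.0011, 0.0009, 0.0149] [-0.0008, 0.0003, -0.0003]
```

```bash
python3 -m inch '[[-0.3,-0.001,0.001,0.008,0,0,0],[-0.3,-0.001,0.001,0.015,0,0,0],[-0.3,-0.001,0.001,0.015,0,0,0],[-1,-0.001,0.001,0.015,0,0,0],[-1,-0.001,0.001,0.015,0,0,0],[-1,-0.001,0.001,0.015,0,0,0],[-1,-0.001,0.001,0.015,0,0,0],[-1,-0.001,0.001,0.015,0,0,0]]'
python3 - <<'E'
from h import *
plan((.58,-.3245,.194,-49.7))
E
```

```text
time: 5.0
tcp_pos: [0.5811, -0.3252, 0.196]
tcp_rot: [2.949, 1.081, 0.001]
ft_force: [0.5, -0.5, -0.1]
width: 0.224
grasp_force: 29.9
at [ 0.5811 -0.3252  0.196 ] yaw -49.8 F [ 0.46 -0.49 -0.07] t 5.0 w 0.224
[-0.0004, -0.0012, 0.002] [0.0002, -0.0001, -0.0003]
```

```bash
python3 -m inch '[[-1,0,0,-0.005,0,0,0],[-1,0,0,-0.012,0,0,0],[-1,0,0,-0.012,0,0,0],[-1,-0.015,0,-0.012,0,0,0],[-1,-0.03,0,-0.012,0,0,0],[-1,-0.045,0,-0.012,0,0,0],[-1,-0.06,0,-0.012,0,0,0],[-1,-0.06,0,-0.012,0,0,0]]'
python3 - <<'E'
from h import *
plan((.5353,-.364,.32,-49.8),(.59,-.20,.32,-87),(.615,-.123,.32,-125.5))
E
```

```text
time: 5.8
tcp_pos: [0.5319, -0.3669, 0.2081]
tcp_rot: [2.952, 1.073, -0.002]
ft_force: [-0.1, -0.7, -1.4]
width: 0.226
grasp_force: 29.9
at [ 0.5319 -0.3669  0.2081] yaw -50.0 F [-0.1  -0.68 -1.39] t 5.8 w 0.226
[0.0042, -0.0, -0.112] [0.0001, 0.0005, -0.0013]
[0.1515, -0.0906, -0.1122] [0.0003, 0.0005, 0.2053]
[0.2201, -0.1335, -0.1123] [0.0004, 0.0004, 0.4192]
```

```bash
python3 -m inch '[[-1,0,0,-0.04,0,0,0],[-1,0,0,-0.08,0,0,0],[-1,0,0,-0.112,0,0,0],[-1,0.035,-0.02,-0.112,0,0,0.047],[-1,0.07,-0.04,-0.112,0,0,0.094],[-1,0.105,-0.063,-0.112,0,0,0.141],[-1,0.14,-0.085,-0.112,0,0,0.188],[-1,0.16,-0.098,-0.112,0,0,0.235]]'
python3 - <<'E'
from h import *
plan((.615,-.123,.32,-125.5))
E
```

```text
time: 6.6
tcp_pos: [0.5956, -0.1808, 0.3194]
tcp_rot: [-3.139, 0.058, -0.001]
ft_force: [0.5, 0.7, -1.7]
width: 0.221
grasp_force: 29.9
at [ 0.5956 -0.1808  0.3194] yaw -92.1 F [ 0.54  0.72 -1.72] t 6.6 w 0.221
[0.0173, -0.0585, -0.0005] [-0.0008, 0.0001, 0.1855]
```

```bash
python3 -m inch '[[-1,0.006,-0.02,0,0,0,0.047],[-1,0.012,-0.04,0,0,0,0.094],[-1,0.0173,-0.0585,0,0,0,0.141],[-1,0.0173,-0.0585,0,0,0,0.1855],[-1,0.0173,-0.0585,0.04,0,0,0.1855],[-1,0.0173,-0.0585,0.07,0,0,0.1855],[-1,0.0173,-0.0585,0.07,0,0,0.1855],[-1,0.0173,-0.0585,0.07,0,0,0.1855]]'
python3 - <<'E'
from h import *
plan((.615,-.123,.1775,-125.5))
a=grab('scene','s2.png');b=grab('top','t2.png')
f=lambda im,x,y,w,h:cv2.resize(im[y:y+h,x:x+w,::-1],(395,395),interpolation=cv2.INTER_CUBIC)
cv2.imwrite('pics/c2.png',np.hstack([f(a,320,150,80,80),f(b,290,120,80,80)]))
E
```

```text
time: 7.4
tcp_pos: [0.6135, -0.1278, 0.2503]
tcp_rot: [2.993, -0.956, -0.0]
ft_force: [0.4, 0.1, -1.3]
width: 0.223
grasp_force: 29.9
at [ 0.6135 -0.1278  0.2503] yaw -125.4 F [ 0.36  0.09 -1.26] t 7.4 w 0.223
[-0.0016, -0.0047, 0.0728] [0.0, -0.0, 0.0004]
```

View pics/c2.png

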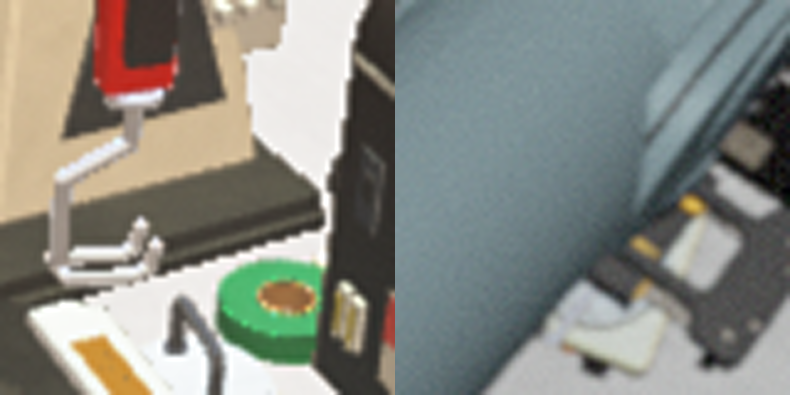

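The hook is upright and faces the loop. Its tips are at crop (140,222) and (157,240), and the loop is at (185,300)-(215,350). I'll check the tip geometry against the model, then descend.

```bash
python3 - <<'E'
from h import *
p=np.array([.6135,-.1278,.2503]);h=np.radians(-35.4);R=Ro.from_euler('z',h)
for dz in(.107,.110,.113):
    print([proj('scene',p-[0,0,dz]+R.apply([.013,y,.0135])).round(1) for y in(.009,-.009)],[proj('scene',p-[0,0,dz]+R.apply([-.0355,0,.056])).round(1)])
print('seen tips tops', 320+140*80/395,150+218*80/395,320+157*80/395,150+236*80/395)
E
python3 -m inch '[[-1,-0.0016,-0.0047,0.02,0,0,0],[-1,-0.0016,-0.0047,0.04,0,0,0],[-1,-0.0016,-0.0047,0.06,0,0,0],[-1,-0.0016,-0.0047,0.07,0,0,0],[-1,-0.0016,-0.0047,0.07,0,0,0],[-1,-0.0016,-0.0047,0.07,0,0,0]]'
python3 - <<'E'
from h import *
plan((.615,-.123,.1775,-125.5),(.652,-.149,.1775,-125.5))
a=grab('scene','s3.png')
cv2.imwrite('pics/c3.png',cv2.resize(a[180:245,325:390,::-1],(585,585),interpolation=cv2.INTER_CUBIC))
E
```

```text
[array([349.1, 192.9]), array([352. , 196.9])] [array([331.2, 182. ])]
[array([349., 194.]), array([351.9, 198. ])] [array([331.1, 183.1])]
[array([348.9, 195.1]), array([351.8, 199.1])] [array([331.1, 184.3])]
seen tips tops 348.3544303797468 194.15189873417722 351.7974683544304 197.79746835443038
time: 8.1
tcp_pos: [0.6155, -0.1235, 0.1811]
tcp_rot: [-2.992, 0.956, -0.003]
ft_force: [0.2, 0.4, -1.7]
width: 0.223
grasp_force: 29.9
at [ 0.6155 -0.1235  0.1811] yaw -125.5 F [ 0.23  0.44 -1.7 ] t 8.1 w 0.223
[-0.0007, -0.0002, 0.0036] [-0.0002, -0.0006, 0.0003]
[0.0445, -0.0004, 0.0037] [-0.0002, -0.0006, 0.0003]
```

View pics/c3.png

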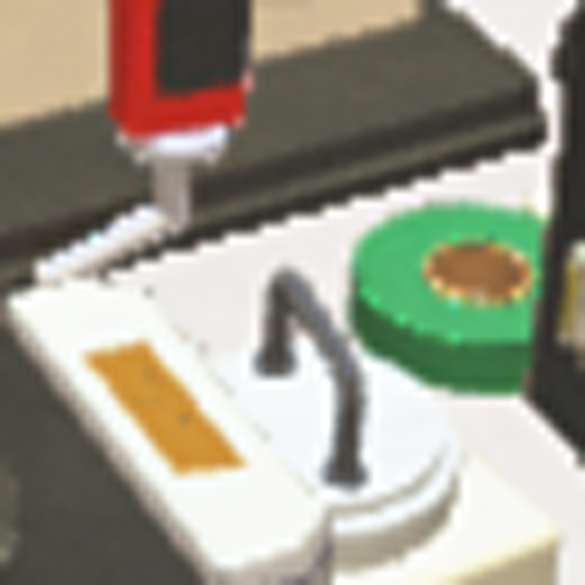

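The geometry is confirmed, with TCP−V at 0.110. The prongs are now hidden behind the instrument's white clip, and the loop is at (315,330). I'll enter at the right height in small steps.

```bash
python3 -m inch '[[-1,0,0,0.0036,0,0,0],[-1,0,0,0.0036,0,0,0],[-1,0.008,0,0.0036,0,0,0],[-1,0.016,0,0.0036,0,0,0],[-1,0.022,0,0.0036,0,0,0],[-1,0.022,0,0.0036,0,0,0]]'
python3 - <<'E'
from h import *
plan((.652,-.149,.1775,-125.5))
E
```

```text
time: 8.75
tcp_pos: [0.6334, -0.1369, 0.1762]
tcp_rot: [2.992, -0.957, 0.001]
ft_force: [-0.0, 0.6, -0.5]
width: 0.228
grasp_force: 29.9
at [ 0.6334 -0.1369  0.1762] yaw -125.5 F [-0.02  0.55 -0.54] t 8.8 w 0.228
[0.0222, -0.0009, -0.0012] [0.0001, -0.0003, 0.0001]
```

```bash
python3 -m inch '[[-1,0,0,-0.001,0,0,0],[-1,0,0,-0.001,0,0,0],[-1,0.006,0,-0.001,0,0,0]]';python3 -m inch '[[-1,0.005,0,0,0,0,0],[-1,0.01,0,0,0,0,0],[-1,0.01,0,0,0,0,0],[-1,0.01,0,0,0,0,0]]'
python3 - <<'E'
from h import *
plan((.652,-.149,.1775,-125.5))
E
```

```text
time: 9.05
tcp_pos: [0.6373, -0.1387, 0.1771]
tcp_rot: [-2.992, 0.955, 0.001]
ft_force: [-0.1, -0.2, -1.4]
width: 0.222
grasp_force: 29.9
time: 9.45
tcp_pos: [0.6457, -0.1453, 0.177]
tcp_rot: [2.992, -0.957, -0.0]
ft_force: [-0.5, 0.8, -2.2]
width: 0.225
grasp_force: 29.9
at [ 0.6457 -0.1453  0.177 ] yaw -125.5 F [-0.48  0.82 -2.24] t 9.4 w 0.225
[0.0073, -0.0007, -0.0005] [0.0001, 0.0, 0.0002]
```

```bash
python3 -m inch '[[-1,0.004,0,0,0,0,0],[-1,0.007,0,0,0,0,0],[-1,0.007,0,0,0,0,0],[-1,0.007,0,-0.004,0,0,0],[-1,0.007,0,-0.008,0,0,0],[-1,0.007,0,-0.012,0,0,0],[-1,0.007,0,-0.012,0,0,0]]';python3 -m inch '[[-1,0,0,-0.002,0,0,0],[-1,0,0,-0.004,0,0,0],[-1,0,0,-0.006,0,0,0],[-1,0,0,-0.006,0,0,0]]'
python3 - <<'E'
from h import *
plan((.652,-.149,.1775,-125.5))
a=grab('scene','s4.png')
cv2.imwrite('pics/c4.png',cv2.resize(a[170:245,325:390,::-1],(520,600),interpolation=cv2.INTER_CUBIC))
E
```

```text
time: 10.15
tcp_pos: [0.6518, -0.1493, 0.19]
tcp_rot: [-2.992, 0.956, -0.002]
ft_force: [-0.3, 0.1, -1.8]
width: 0.226
grasp_force: 29.9
time: 10.55
tcp_pos: [0.6513, -0.1491, 0.1952]
tcp_rot: [2.992, -0.956, -0.0]
ft_force: [0.1, -0.7, -1.6]
width: 0.226
grasp_force: 29.9
at [ 0.6513 -0.1491  0.1952] yaw -125.4 F [ 0.09 -0.71 -1.65] t 10.6 w 0.226
[0.0004, -0.0005, 0.0177] [0.0, -0.0, 0.0003]
```

View pics/c4.png

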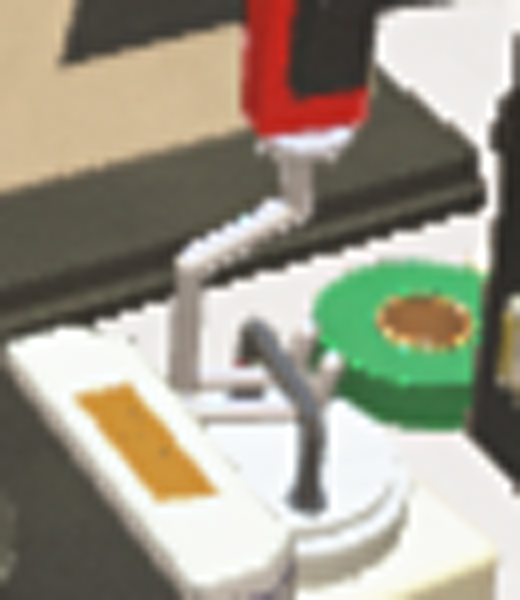

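The hook is under the bar. The prongs pass between the legs, with tips beyond the bar at (300,345) and (330,365). Lifting gently now.

```bash
python3 -m inch '[[-1,0,0,-0.001,0,0,0],[-1,0,0,-0.002,0,0,0],[-1,0,0,-0.003,0,0,0],[-1,0,0,-0.003,0,0,0]]';python3 -m inch '[[-1,0,0,-0.001,0,0,0],[-1,0,0,-0.002,0,0,0],[-1,0,0,-0.003,0,0,0],[-1,0,0,-0.003,0,0,0]]';python3 -m inch '[[-1,0,0,-0.001,0,0,0],[-1,0,0,-0.002,0,0,0],[-1,0,0,-0.003,0,0,0],[-1,0,0,-0.003,0,0,0]]'
```

```text
time: 11.0
tcp_pos: [0.6513, -0.1491, 0.1981]
tcp_rot: [-2.992, 0.956, 0.0]
ft_force: [0.5, -0.0, -5.3]
width: 0.226
grasp_force: 29.9
time: 11.4
tcp_pos: [0.6515, -0.1492, 0.2013]
tcp_rot: [2.993, -0.956, 0.0]
ft_force: [0.0, 0.1, -4.6]
width: 0.226
grasp_force: 29.9
time: 11.8
tcp_pos: [0.6515, -0.1492, 0.2043]
tcp_rot: [-2.992, 0.956, -0.001]
ft_force: [0.1, 0.1, -5.1]
width: 0.221
grasp_force: 29.9
```

Lid lifted, weighing about 3.4 N. Raising it, then carrying.

```bash
python3 -m inch '[[-1,0,0,-0.005,0,0,0],[-1,0,0,-0.013,0,0,0],[-1,0,0,-0.022,0,0,0],[-1,0,0,-0.032,0,0,0],[-1,0,0,-0.042,0,0,0],[-1,0,0,-0.052,0,0,0],[-1,0,0,-0.058,0,0,0],[-1,0,0,-0.06,0,0,0]]'
python3 - <<'E'
from h import *
plan((.503,.0426,.264,-125.5)); print(sense()['joint_pos'][6])
E
```

```text
time: 12.6
tcp_pos: [0.6517, -0.1493, 0.2652]
tcp_rot: [-2.992, 0.956, -0.002]
ft_force: [-0.4, -0.2, -5.4]
width: 0.224
grasp_force: 29.9
at [ 0.6517 -0.1493  0.2652] yaw -125.4 F [-0.36 -0.18 -5.38] t 12.6 w 0.224
[-0.2325, -0.0701, 0.001] [-0.0002, -0.0004, 0.0003]
-1.5500159970952727
```

```bash
python3 -m inch '[[-1,-0.005,-0.0015,0,0,0,0],[-1,-0.015,-0.0045,0,0,0,0],[-1,-0.03,-0.009,0,0,0,0],[-1,-0.048,-0.0145,0,0,0,0],[-1,-0.066,-0.02,0,0,0,0],[-1,-0.084,-0.0253,0,0,0,0],[-1,-0.102,-0.0308,0,0,0,0],[-1,-0.12,-0.0362,0,0,0,0]]'; python3 -m inch '[[-1,-0.018,-0.0054,0,0,0,0],[-1,-0.036,-0.0108,0,0,0,0],[-1,-0.054,-0.0163,0,0,0,0],[-1,-0.072,-0.0217,0,0,0,0],[-1,-0.089,-0.0268,0,0,0,0],[-1,-0.101,-0.0305,0,0,0,0],[-1,-0.108,-0.0326,0,0,0,0],[-1,-0.1125,-0.0339,0,0,0,0]]'
python3 -m inch '[[-1,0,0,0,0,0,0],[-1,0,0,0,0,0,0],[-1,0,0,0,0,0,0],[-1,0,0,0,0,0,0]]'
python3 - <<'E'
from h import *
plan((.503,.0426,.264,-125.5))
E
```

```text
time: 13.4
tcp_pos: [0.5732, -0.0486, 0.2636]
tcp_rot: [-2.992, 0.955, 0.002]
ft_force: [0.5, 0.1, -4.9]
width: 0.225
grasp_force: 29.9
time: 14.2
tcp_pos: [0.5018, 0.0436, 0.2639]
tcp_rot: [-2.993, 0.955, 0.001]
ft_force: [0.9, -0.5, -4.6]
width: 0.223
grasp_force: 29.9
time: 14.6
tcp_pos: [0.5028, 0.0422, 0.2642]
tcp_rot: [2.992, -0.958, 0.0]
ft_force: [-0.5, -0.3, -4.5]
width: 0.225
grasp_force: 29.9
at [0.5028 0.0422 0.2642] yaw -125.5 F [-0.55 -0.35 -4.55] t 14.6 w 0.225
[-0.0001, -0.0004, 0.0002] [0.0001, -0.0001, 0.0]
```

```bash
python3 - <<'E'
from h import *
a=grab('scene','s5.png')[:,:,::-1].astype(int);s=cv2.imread('pics/s0.png').astype(int)
d=np.abs(a-s).max(2)>25
for z in(.115,.121):
    R=np.array([proj('scene',[.503+.037*np.cos(k),.0428+.037*np.sin(k),z+.002]) for k in np.linspace(0,6.28,300)]);print('exp plate',R.min(0).round(1),R.max(0).round(1))
for v in range(186,226,1): print(v,''.join('#' if x else '.' for x in d[v,230:300]))
g=a.mean(2).astype(int)
for v in (203,206,209): print(v,g[v,236:290].tolist())
E
```

```text
exp plate [242.4 197.3] [273.9 214.7]
exp plate [242.2 195.3] [273.8 212.6]
186 ...........####.........####..####....................................
187 ...........####.........####..###.....................................
188 ...........####..........#########....................................
189 ............###...........#########...................................
190 ...........####...........##########..................................
191 ...........########################...................................
192 ............###.##################....................................
193 ............####.........#########....................................
194 ............####.........############.................................
195 .............############################.............................
196 .............##################.##########............................
197 .......................####....############...........................
198 .................############..#############..........................
199 ...............##############..##############
[... 2036 characters left out ...]
7, 247, 246, 246, 246, 245, 246, 246, 247, 248, 192, 96, 72, 95, 224, 246, 245, 244, 244, 244, 244, 244, 244, 244, 246, 248, 200, 91, 66, 65, 62, 58, 58, 62, 67, 74, 84, 85, 85, 85, 85, 84]
206 [81, 77, 73, 70, 69, 69, 63, 103, 250, 249, 246, 246, 245, 245, 245, 245, 245, 245, 245, 245, 246, 249, 251, 133, 78, 79, 141, 234, 246, 245, 244, 244, 244, 245, 246, 245, 209, 175, 215, 220, 121, 83, 56, 57, 71, 71, 67, 59, 58, 58, 60, 67, 82, 85]
209 [71, 73, 73, 75, 77, 78, 75, 79, 112, 168, 212, 242, 246, 246, 246, 246, 246, 246, 245, 246, 247, 248, 191, 116, 103, 106, 124, 212, 247, 248, 247, 236, 199, 172, 153, 179, 229, 234, 232, 231, 232, 234, 236, 223, 111, 76, 78, 81, 81, 81, 80, 66, 57, 55]
```

```bash
python3 - <<'E'
from h import *
s=cv2.imread('pics/s0.png').astype(int)
z=.0705;R=np.array([proj('scene',[.5035+.042*np.cos(k),.043+.042*np.sin(k),z]) for k in np.linspace(0,6.28,400)])
for v in range(218,228): print(v,s[v,236:252,2].tolist())
L=R[np.argsort(R[:,0])[:40]];print(R.min(0),R.max(0),R[R[:,0].argmin()])
for u in(250,254,257,260,264):print(u,s[206:218,u,2].tolist(), 'exp', R[(abs(R[:,0]-u)<.5)][:,1].min().round(1))
# top view cup extents subpixel, red channel
t=cv2.imread('pics/t0.png').astype(int)
def edge(a): # half crossing
    h=(a.max()+a.min())/2;i=np.argmax((a[:-1]-h)*(a[1:]-h)<=0);return i+(a[i]-h)/(a[i]-a[i+1])
print('top L/R',[ (round(240+edge(t[v,240:250,2]),2), round(285-edge(t[v,285:270:-1,2]),2)) for v in(219,220,221,222,223)])
print('top U/D',[ (round(200+edge(t[200:212,u,2]),2), round(245-edge(t[245:230:-1,u,2]),2)) for u in(258,259,260,261,262,263)])
print([proj('top',[.5035+dx,.043+dy,z]).round(2) for dx,dy in((0,.042),(0,-.042),(.042,0),(-.042,0))])
E
```

```text
218 [237, 237, 237, 236, 236, 238, 240, 214, 114, 65, 60, 62, 58, 62, 144, 249]
219 [237, 237, 237, 237, 237, 239, 240, 153, 73, 61, 64, 62, 57, 59, 135, 249]
220 [236, 237, 238, 237, 238, 240, 215, 105, 64, 63, 63, 60, 56, 57, 121, 244]
221 [235, 237, 237, 238, 239, 240, 174, 81, 60, 63, 62, 58, 57, 56, 113, 241]
222 [235, 237, 237, 238, 239, 240, 141, 68, 62, 64, 62, 59, 59, 62, 124, 238]
223 [235, 237, 236, 237, 239, 241, 137, 67, 62, 64, 62, 60, 59, 61, 114, 227]
224 [236, 237, 237, 237, 239, 241, 161, 76, 63, 63, 62, 61, 62, 65, 126, 208]
225 [236, 237, 235, 236, 238, 240, 162, 75, 62, 61, 64, 64, 60, 61, 98, 184]
226 [237, 237, 235, 235, 237, 239, 166, 75, 58, 62, 62, 64, 60, 60, 86, 170]
227 [236, 237, 236, 237, 237, 238, 201, 90, 60, 62, 63, 63, 60, 62, 92, 155]
[241.94623003 211.79738342] [276.82447943 232.1339138 ] [241.94623003 222.89719567]
250 [68, 77, 76, 60, 88, 223, 242, 186, 89, 58, 57, 77] exp 213.8
254 [76, 77, 63, 57, 115, 231, 169, 82, 57, 51, 81, 223] exp 212.5
257 [75, 66, 55, 90, 236, 243, 124, 58, 59, 48, 97, 250] exp 212.0
260 [67, 55, 86, 223, 241, 205, 98, 57, 55, 48, 95, 249] exp 211.8
264 [55, 83, 221, 239, 239, 212, 101, 55, 53, 78, 215, 238] exp 211.9
top L/R [(np.float64(245.67), np.float64(277.33)), (np.float64(245.45), np.float64(277.41)), (np.float64(245.48), np.float64(277.78)), (np.float64(245.69), np.float64(277.92)), (np.float64(245.83), np.float64(277.77))]
top U/D [(np.float64(205.88), np.float64(237.06)), (np.float64(205.73), np.float64(237.31)), (np.float64(205.72), np.float64(237.46)), (np.float64(205.66), np.float64(237.85)), (np.float64(205.71), np.float64(238.21)), (np.float64(205.74), np.float64(238.0))]
[array([245.38, 220.54]), array([276.15, 220.98]), array([261.22, 205.55]), array([260.32, 236.13])]
```

```bash
python3 - <<'E'
from h import *
plan((.5024,.044,.234,-125.5))
E
python3 -m inch '[[-1,-0.0012,-0.0012,0.003,0,0,0],[-1,-0.0012,-0.0012,0.008,0,0,0],[-1,-0.0012,-0.0012,0.014,0,0,0],[-1,-0.0012,-0.0012,0.02,0,0,0],[-1,-0.0012,-0.0012,0.025,0,0,0],[-1,-0.0012,-0.0012,0.029,0,0,0],[-1,-0.0012,-0.0012,0.03,0,0,0],[-1,-0.0012,-0.0012,0.03,0,0,0]]'
python3 -m inch '[[-1,0,0,0.001,0,0,0],[-1,0,0,0.002,0,0,0],[-1,0,0,0.003,0,0,0],[-1,0,0,0.003,0,0,0]]'
python3 -m inch '[[-1,0,0,0.001,0,0,0],[-1,0,0,0.002,0,0,0],[-1,0,0,0.003,0,0,0],[-1,0,0,0.003,0,0,0]]'
```

```text
at [0.5028 0.0423 0.2641] yaw -125.5 F [-0.52  1.01 -5.48] t 14.7 w 0.225
[-0.0013, -0.0012, 0.0301] [0.0001, -0.0001, 0.0001]
time: 15.45
tcp_pos: [0.5023, 0.0444, 0.234]
tcp_rot: [2.992, -0.957, -0.0]
ft_force: [-0.6, -0.3, -5.0]
width: 0.219
grasp_force: 29.9
time: 15.85
tcp_pos: [0.5023, 0.0445, 0.2311]
tcp_rot: [-2.993, 0.956, 0.0]
ft_force: [-0.0, -0.1, -4.9]
width: 0.227
grasp_force: 29.9
time: 16.25
tcp_pos: [0.5022, 0.0444, 0.228]
tcp_rot: [2.992, -0.956, -0.0]
ft_force: [0.4, -0.4, -4.1]
width: 0.221
grasp_force: 29.9
```

```bash
for i in 1 2 3; do python3 -m inch '[[-1,0,0,0.001,0,0,0],[-1,0,0,0.002,0,0,0],[-1,0,0,0.002,0,0,0]]' | grep -E 'tcp_pos|force'; done
```

```text
tcp_pos: [0.5023, 0.0445, 0.226]
ft_force: [0.6, 0.7, -4.4]
grasp_force: 29.9
tcp_pos: [0.5022, 0.0445, 0.224]
ft_force: [0.1, 0.3, -5.9]
grasp_force: 29.9
tcp_pos: [0.5023, 0.0444, 0.222]
ft_force: [0.3, -0.5, -5.0]
grasp_force: 29.9
```

Below 0.226 the full weight is still on the hook, so the spigot is probably entering the cup.

```bash
for i in 1 2 3 4; do python3 -m inch '[[-1,0,0,0.001,0,0,0],[-1,0,0,0.0015,0,0,0],[-1,0,0,0.0015,0,0,0]]' | grep -E 'tcp_pos|force:'; done
```

```text
tcp_pos: [0.5024, 0.0445, 0.2206]
ft_force: [0.3, 0.2, -4.9]
grasp_force: 29.9
tcp_pos: [0.5022, 0.0445, 0.219]
ft_force: [0.8, 0.9, -4.7]
grasp_force: 29.9
tcp_pos: [0.5023, 0.0444, 0.2175]
ft_force: [0.5, 0.3, -4.1]
grasp_force: 29.9
tcp_pos: [0.5025, 0.0444, 0.2162]
ft_force: [-0.0, -0.7, -3.3]
grasp_force: 29.9
```

```bash
for i in 1 2 3; do python3 -m inch '[[-1,0,0,0.0008,0,0,0],[-1,0,0,0.0015,0,0,0]]' | grep -E 'tcp_pos|ft_force:';python3 -m inch '[[-1,0,0,0,0,0,0]]' | grep -E 'ft_force:'; done
```

```text
tcp_pos: [0.5029, 0.0443, 0.2148]
ft_force: [0.9, -0.0, -1.9]
ft_force: [0.3, 0.0, -3.1]
tcp_pos: [0.5022, 0.0446, 0.2131]
ft_force: [-0.6, 0.1, -1.7]
ft_force: [-0.7, -0.1, -1.7]
tcp_pos: [0.5023, 0.0445, 0.2116]
ft_force: [0.5, 0.5, -2.1]
ft_force: [0.3, -0.1, -0.8]
```

```bash
python3 -m inch '[[-1,0,0,0.004,0,0,0],[-1,0,0,0.008,0,0,0],[-1,0,0,0.012,0,0,0],[-1,0,0,0.0148,0,0,0],[-1,0,0,0.0148,0,0,0]]'
python3 - <<'E'
from h import *
plan((.5024,.0444,.197,-125.5))
a=grab('scene','s6.png')[:,:,::-1].astype(int)
for zz in(.062,.07):
    R=np.array([proj('scene',[.5035+.037*np.cos(k),.043+.037*np.sin(k),zz+.014]) for k in np.linspace(0,6.28,400)]);print(zz,R.min(0),R.max(0),'left pt',R[R[:,0].argmin()])
hs=cv2.cvtColor(a.astype(np.uint8),cv2.COLOR_BGR2HSV)
for v in range(203,234): print(v,''.join('B' if 100<=h<=125 and S>130 else ('w' if V>200 and S<40 else ('o' if S>100 else ('.' if V<120 else '-'))) for h,S,V in hs[v,232:290]))
E
```

```text
time: 19.75
tcp_pos: [0.502, 0.0444, 0.1964]
tcp_rot: [2.992, -0.956, -0.001]
ft_force: [0.3, 0.0, -1.5]
width: 0.225
grasp_force: 29.9
at [0.502  0.0444 0.1964] yaw -125.5 F [ 0.26  0.02 -1.53] t 19.8 w 0.225
[0.0003, -0.0002, -0.0006] [0.0002, 0.0002, 0.0003]
0.062 [243.86292502 211.11433218] [274.67328437 228.96591508] left pt [243.86292502 220.89182166]
0.07 [243.60559045 208.45084958] [274.54613637 226.21437938] left pt [243.60559045 218.17768481]
203 w-........----.........----...............................
204 ww-.......----...........--...............................
205 ww-.......----..........---...............................
206 ww-.......----...........---..............ww-.............
207 ww-.......----............--.........wwwwwwwww-...........
208 ww........----.........-..-.....wwwwwwwwwwwwwww-..........
209 ww........----.........-..---wwwwwwwwwwwwwwwwwww..........
210 www.......----.........-...--wwwwwwwwwwwwwwwwwww..........
211 www-......----....wwwww-...----wwwwwwwwwwwwwwwww-.........
212 www........----wwwwwwww-...-.--wwwwwwwwwwwwwwwwwww........
213 www-....w
[... 609 characters left out ...]
.......
223 wwwwwwwwww-B-wwwww-wwwwwwww-oooooooo--....................
224 wwwwwwwwww-Bowwwww-wwwwwwww-oooooooo--....................
225 wwwwwwwwww-BB-wwww--wwwwwww-ooooooooo-....................
226 wwwwwwwwww-BBB--ww--wwwwwww-oooooo---w....................
227 wwwwwwwwwww-BBB-----wwwwwwwwwwwwwwwwww-...................
228 wwwwwwwwwww-BBBBB---wwwwwwwwwwwwwwwwww-...............--..
229 wwwwwwwwwww-oBBBBBB--wwwwwwwwwwwwwwww--...................
230 wwwwwwwwwwww-oBBBBB--wwwwwwwwwwwwwww---...................
231 wwwwwwwwwwwww-oBBBB---wwwww----------.....................
232 wwwwwwwwwwwwww--BBB.-------...............................
233 wwwwwwwwwwwwwwww-oo------.................................
```

The blue ring shows evenly round the plate's left edge at column 243–244, widest at row 222, so the lid looks seated. Unhooking.

```bash
python3 -m inch '[[-1,-0.004,0,0,0,0,0],[-1,-0.009,0,0,0,0,0],[-1,-0.014,0,0,0,0,0],[-1,-0.014,0,0,0,0,0]]' | grep -E 'tcp_pos|ft_force:'; python3 -m inch '[[-1,-0.007,0,0,0,0,0],[-1,-0.014,0,0,0,0,0],[-1,-0.014,0,0,0,0,0]]'| grep -E 'tcp_pos|ft_force:'; python3 -m inch '[[-1,-0.01,0,0,0,0,0],[-1,-0.022,0,0,0,0,0],[-1,-0.022,0,0,0,0,0],[-1,-0.022,0,-0.02,0,0,0],[-1,-0.022,0,-0.05,0,0,0],[-1,-0.022,0,-0.09,0,0,0],[-1,-0.022,0,-0.125,0,0,0],[-1,-0.022,0,-0.125,0,0,0]]'
python3 - <<'E'
from h import *
plan((.49,-.06,.32,-100),(.50,-.15,.32,-80),(.52,-.25,.32,-60),(.535,-.363,.32,-49.8))
a=grab('scene','s7.png')
hs=cv2.cvtColor(a,cv2.COLOR_RGB2HSV)
for v in range(205,234,2): print(v,''.join('B' if 100<=h<=125 and S>130 else ('w' if V>200 and S<40 else ('o' if S>100 else ('.' if V<120 else '-'))) for h,S,V in hs[v,232:290]))
E
```

```text
tcp_pos: [0.4902, 0.0533, 0.1968]
ft_force: [0.0, 0.1, -1.0]
tcp_pos: [0.4786, 0.0615, 0.1966]
ft_force: [0.1, -0.2, -1.4]
time: 21.3
tcp_pos: [0.4644, 0.0731, 0.3257]
tcp_rot: [-2.987, 0.955, -0.009]
ft_force: [0.0, -0.0, -2.7]
width: 0.225
grasp_force: 29.9
at [0.4644 0.0731 0.3257] yaw -125.5 F [ 0.03 -0.01 -2.73] t 21.3 w 0.225
[0.0981, 0.0936, 0.0053] [-0.0021, -0.0016, -0.1415]
[0.1585, 0.1611, 0.005] [-0.0018, -0.002, -0.2526]
[0.2328, 0.2309, 0.0048] [-0.0015, -0.0023, -0.3637]
[0.3106, 0.3143, 0.0044] [-0.0013, -0.0025, -0.4204]
205 ww-.....................---...............................
207 ww-.......................--.........wwwwwwwww-...........
209 ww.....................-..---wwwwwwwwwwwwwwwwwww..........
211 www-..............wwwww-...--wwwwwwwwwwwwwwwwwww-.........
213 www-....wwwwwwwwwwwwwww-....--wwwwwwwwwwwwwwwwwwww-.......
215 wwwwwwwwwwwwwwwwwwwwwwwwww-...wwwwwwwwwww-wwwwwwwww-......
217 wwwwwwwwwwww-wwwwwwwwwwwwwwwwwww----wwwwwwo-wwwwwww-......
219 wwwwwwwwwww-wwwwww-wwwwwwwww-ooooooo-wwwww-o---...........
221 wwwwwwwwww-Bwwwwww-wwwwwwww-oooooooow--...................
223 wwwwwwwwww-B-wwwww-wwwwwwww-oooooooo--....................
225 wwwwwwwwww-BB-wwww--wwwwwww-ooooooooo-....................
227 wwwwwwwwwww-BBB-----wwwwwwwwwwwwwwwwww-...................
229 wwwwwwwwwww-oBBBBBB--wwwwwwwwwwwwwwww--...................
231 wwwwwwwwwwww--oBBBB---wwwww----------.....................
233 wwwwwwwwwwwwwwww-oo----.-.................................
```

```bash
python3 -m inch '[[-1,0.03,0.03,0.003,0,0,-0.045],[-1,0.06,0.06,0.005,-0.002,-0.002,-0.09],[-1,0.085,0.085,0.005,-0.002,-0.002,-0.135],[-1,0.11,0.11,0.005,-0.002,-0.002,-0.18],[-1,0.135,0.135,0.005,-0.002,-0.002,-0.225],[-1,0.16,0.162,0.005,-0.002,-0.002,-0.27],[-1,0.185,0.186,0.005,-0.002,-0.002,-0.31],[-1,0.21,0.209,0.005,-0.002,-0.002,-0.35]]' | head -3
python3 - <<'E'
from h import *
plan((.535,-.364,.32,-49.8),(.535,-.364,.209,-49.8))
E
```

```text
time: 22.15
tcp_pos: [0.5107, -0.2199, 0.3145]
tcp_rot: [3.048, 0.755, -0.016]
at [ 0.5107 -0.2199  0.3145] yaw -62.2 F [ 0.31  0.03 -0.93] t 22.1 w 0.225
[-0.0458, 0.1388, -0.0051] [-0.0006, 0.0033, -0.0688]
[-0.0446, 0.1389, 0.1059] [-0.0006, 0.0033, -0.0688]
```

```bash
python3 -m inch '[[-1,-0.015,0.046,-0.005,0,0.003,-0.035],[-1,-0.03,0.092,-0.005,0,0.003,-0.0688],[-1,-0.0455,0.1388,-0.005,0,0.003,-0.0688],[-1,-0.0455,0.1388,-0.005,0,0.003,-0.0688],[-1,-0.0455,0.1388,-0.005,0,0.003,-0.0688],[-1,-0.0455,0.1388,-0.005,0,0.003,-0.0688]]' | head -3
python3 - <<'E'
from h import *
plan((.535,-.364,.209,-49.8),(.5808,-.3252,.209,-49.8))
E
```

```text
time: 22.75
tcp_pos: [0.5354, -0.3613, 0.3206]
tcp_rot: [-2.95, -1.074, -0.0]
at [ 0.5354 -0.3613  0.3206] yaw -50.0 F [ 0.1   0.92 -1.97] t 22.8 w 0.223
[-0.0022, 0.0021, 0.1116] [-0.0006, -0.0003, -0.0011]
[0.0579, 0.0018, 0.1117] [-0.0006, -0.0003, -0.0011]
```

```bash
python3 -m inch '[[-1,-0.002,0.002,0.03,0,0,-0.001],[-1,-0.002,0.002,0.06,0,0,-0.001],[-1,-0.002,0.002,0.09,0,0,-0.001],[-1,-0.002,0.002,0.105,0,0,-0.001],[-1,-0.002,0.002,0.111,0,0,-0.001],[-1,-0.002,0.002,0.111,0,0,-0.001],[-1,-0.002,0.002,0.111,0,0,-0.001]]' | head -3
python3 - <<'E'
from h import *
plan((.535,-.364,.209,-49.8),(.5808,-.3252,.209,-49.8))
E
```

```text
time: 23.45
tcp_pos: [0.536, -0.3658, 0.2129]
tcp_rot: [2.948, 1.077, 0.004]
at [ 0.536  -0.3658  0.2129] yaw -49.9 F [ 0.69  0.   -1.6 ] t 23.4 w 0.226
[0.0004, -0.0021, 0.0039] [0.001, -0.0005, -0.0003]
[0.0604, -0.0022, 0.0039] [0.001, -0.0005, -0.0003]
```

```bash
python3 -m inch '[[-1,0,0,0,0,0,0],[-1,0,0,0,0,0,0],[-1,0,0,0,0,0,0],[-1,0,0,0,0,0,0]]' | head -3
python3 - <<'E'
from h import *
plan((.5808,-.3252,.209,-49.8))
E
```

```text
time: 23.85
tcp_pos: [0.5354, -0.3657, 0.2118]
tcp_rot: [2.95, 1.077, 0.003]
at [ 0.5354 -0.3657  0.2118] yaw -49.9 F [-1.23 -0.09 -1.22] t 23.9 w 0.221
[0.0608, -0.0017, 0.0029] [0.0005, -0.0004, -0.0004]
```

```bash
python3 -m inch '[[-1,0,-0.0017,0.003,0,0,0],[-1,0,-0.0017,0.003,0,0,0],[-1,0.012,-0.0017,0.003,0,0,0],[-1,0.025,-0.0017,0.003,0,0,0],[-1,0.036,-0.0017,0.003,0,0,0],[-1,0.036,-0.0017,0.003,0,0,0],[-1,0.036,-0.0017,0.003,0,0,0]]' | head -4
python3 - <<'E'
from h import *
plan((.5808,-.3252,.209,-49.8))
E
```

```text
time: 24.55
tcp_pos: [0.5621, -0.3406, 0.2084]
tcp_rot: [2.95, 1.079, 0.001]
ft_force: [0.2, 0.2, -1.0]
at [ 0.5621 -0.3406  0.2084] yaw -49.8 F [ 0.23  0.2  -1.02] t 24.6 w 0.225
[0.0243, 0.0003, -0.0006] [0.0004, -0.0002, -0.0001]
```

```bash
python3 -m inch '[[-1,0.01,0,0,0,0,0],[-1,0.02,0,0,0,0,0],[-1,0.024,0,0,0,0,0],[-1,0.024,0,0,0,0,0],[-1,0.024,0,0.004,0,0,0],[-1,0.024,0,0.008,0,0,0],[-1,0.024,0,0.008,0,0,0]]' | head -4
for i in 1 2 3; do python3 -m inch '[[-1,0,0,0.001,0,0,0],[-1,0,0,0.002,0,0,0],[-1,0,0,0.002,0,0,0]]' | grep -E 'tcp_pos|ft_force:'; done
```

```text
time: 25.25
tcp_pos: [0.5794, -0.3256, 0.1996]
tcp_rot: [-2.951, -1.077, -0.0]
ft_force: [-0.3, 0.3, -1.7]
tcp_pos: [0.58, -0.3256, 0.1984]
ft_force: [0.5, 0.0, -1.6]
tcp_pos: [0.5801, -0.3255, 0.1964]
ft_force: [0.2, 0.1, -2.2]
tcp_pos: [0.5803, -0.3257, 0.1959]
ft_force: [-3.3, 2.5, 7.3]
```

```bash
python3 -m inch '[[-1,0,0,-0.001,0,0,0],[-1,0,0,-0.001,0,0,0]]' | grep -E 'tcp_pos|ft_force:'; python3 -m inch '[[-0.3,0,0,0,0,0,0],[-0.3,0,0,0,0,0,0],[-0.3,0,0,0,0,0,0],[-0.3,0,0,0,0,0,0]]'
```

```text
tcp_pos: [0.5803, -0.3257, 0.196]
ft_force: [-0.4, -0.3, 2.9]
time: 26.75
tcp_pos: [0.5801, -0.3256, 0.1954]
tcp_rot: [2.95, 1.077, 0.002]
ft_force: [0.7, 0.1, -0.2]
width: 0.35
grasp_force: 0.0
```

Released; withdrawing straight up.

```bash
python3 -m inch '[[-0.3,0,0,-0.01,0,0,0],[-0.3,0,0,-0.025,0,0,0],[-0.3,0,0,-0.045,0,0,0],[-0.3,0,0,-0.07,0,0,0],[-0.3,0,0,-0.1,0,0,0],[-0.3,0,0,-0.13,0,0,0],[-0.3,0,0,-0.13,0,0,0]]'
python3 -m inch '[[-0.3,-0.04,0,0,0,0,0],[-0.3,-0.08,0,0,0,0,0],[-0.3,-0.12,0,0,0,0,0],[-0.3,-0.12,0,0,0,0,0],[-0.3,-0.12,0,0,0,0,0]]'
python3 - <<'E'
from h import *
a=grab('scene','s8.png');h=cv2.cvtColor(a,cv2.COLOR_RGB2HSV);m=cv2.inRange(h,(0,180,90),(6,255,255))
N,_,st,c=cv2.connectedComponentsWithStats(m);print([(st[i].tolist(),c[i].round(1)) for i in range(1,N) if st[i,4]>40],'start [414 198 17 33 409] 421.7 213.8')
s=cv2.imread('pics/s0.png')
print('bystander diff',np.abs(a[200:262,200:230,::-1].astype(int)-s[200:262,200:230]).max(2).__gt__(40).sum())
hs=h
for v in range(207,234,4): print(v,''.join('B' if 100<=q<=125 and S>130 else ('w' if V>200 and S<40 else ('o' if S>100 else ('.' if V<120 else '-'))) for q,S,V in hs[v,232:290]))
E
```

```text
time: 27.45
tcp_pos: [0.5814, -0.3276, 0.3317]
tcp_rot: [2.944, 1.074, 0.011]
ft_force: [0.2, -0.5, 0.4]
width: 0.35
grasp_force: 0.0
time: 27.95
tcp_pos: [0.4875, -0.4035, 0.3261]
tcp_rot: [2.951, 1.074, 0.003]
ft_force: [0.6, 0.5, -0.9]
width: 0.35
grasp_force: 0.0
[([414, 198, 17, 33, 411], array([421.5, 213.7]))] start [414 198 17 33 409] 421.7 213.8
bystander diff 0
207 ww-....................-.---.........wwwwwwwww-...........
211 www-.............-wwwww-..---wwwwwwwwwwwwwwwwwww-.........
215 wwwwwwwwwwwwwwwwwwwwwwwwww--.-wwwwwwwwwww-wwwwwwwww-......
219 wwwwwwwwwww-wwwwww-wwwwwwwww-ooooooowwwwww-o---...........
223 wwwwwwwwww-B-wwwww-wwwwwwww-oooooooo--....................
227 wwwwwwwwwww-BBB-----wwwwwwwwwwwwwwwwww-...................
231 wwwwwwwwwwwww-oBBBB--wwwwww----------.....................
```

The grip is back exactly where it started, the lid sits still in the cup and the bystanders haven't moved.

```bash
python3 -m inch '[[-0.3,0,0,0,0,0,0],[-0.3,0,0,0,0,0,0],[-0.3,0,0,0,0,0,0]]' | head -2; python3 -c "
from workcell import *
print(job_done())"
```

```text
time: 28.3
tcp_pos: [0.4889, -0.4021, 0.3252]
the job is handed in; nothing more can be done
None
```

I handed the job in at 28.3 s: the camera shows the lid in the cooling cup, the lifter back at its starting place on the fork, and the beaker, dish and objective where they stood; the judge returned no verdict.

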